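Show the jeweller which parts go on which stand

TASK

Show the jeweller, by pointing only, what to display next: point down at the large brass hoop in the sorting tray, then at the brass cone in the tray, then at the top of the taller of the two wooden ring stands. Each time bring the fingertips just above the thing, a few centimetres at most and without touching it, stay there for two seconds, and then lift the hand well clear before going on or finishing. Touch and move nothing at all, and do not dip towards any of the other pieces.

Things in the scene. Friction and masses are not known exactly. Their poses are not given: they have to be found in the camera images.
- tray: Fixed wooden sorting tray, open on top, 190 (its x) by 280 (its y) by 34 mm high, walls and dividers 6 mm thick, floor 6 mm thick and lined in grey felt, 2 rows (along x) by 3 columns (along y) of equal square compartments about 86 mm wide inside. Origin: centre of the underside. Each piece lies in a compartment of its own, one compartment is empty; which piece is where varies.
- large_hoop_top (a point): Large flat brass hoop lying in a tray compartment, 48 mm across outside, hole 34 mm, 8 mm thick, 30 g, loose. This point: centre of the hoop, level with its upper face, z up.
- cone_top (a point): Solid brass cone standing point up in a tray compartment, 36 mm across at the foot, 34 mm tall, blunt tip 8 mm across, 70 g, loose. This point: centre of its tip, z up.
- tall_stand_top (a point): The taller of the two dark wooden ring stands that stand on the table, one beyond each end of the tray: a round foot 54 mm across and a slender tapering post, 85 mm tall, 14 mm across at the top, about 150 g, loose. This point: centre of its top, z up.
- short_stand_top (a point): The shorter ring stand, not to be pointed at: same foot, only 45 mm tall, loose. This point: centre of its top.
- small_hoop_top (a point): Small brass hoop, not to be pointed at: 28 mm across, hole 16 mm, 8 mm thick, lying in the tray, loose. This point: centre, level with its upper face.
- tube_top (a point): Straight brass cylinder, not to be pointed at: 16 mm across, 26 mm tall, standing in the tray, loose. This point: centre of its top.
- dome_top (a point): Low brass dome, not to be pointed at: 32 mm across, 14 mm high, lying in the tray, loose. This point: its crown.
- large_hoop: The same thing as large_hoop_top; origin at the centre of its underside, z up.
- small_hoop: The same thing as small_hoop_top; origin at the centre of its underside, z up.
- cone: The same thing as cone_top; origin at the centre of its underside, z up.
- tube: The same thing as tube_top; origin at the centre of its underside, z up.
- dome: The same thing as dome_top; origin at the centre of its underside, z up.
- tall_stand: The same thing as tall_stand_top; origin at the centre of its underside, z up.
- short_stand: The same thing as short_stand_top; origin at the centre of its underside, z up.

How it is judged (in metres and radians):
On the way, in this order (a step that is already met when the one before it is completed fails the run):
1. points at the large hoop for 1.5 s: tool point within 20 mm of its centre line and 19 to 80 mm above its upper face (horizontal distance between the grasp point and large_hoop_top below 0.02 m and z of the grasp point in the frame of large_hoop_top between 0.019 and 0.08 m), for 1.5 s.
2. lifts clear: tool point more than 120 mm above the table (height (world z) of the grasp point above 0.12 m), for 0.1 s.
3. points at the cone in the same way for 1.5 s (horizontal distance between the grasp point and cone_top below 0.02 m and z of the grasp point in the frame of cone_top between 0.019 and 0.08 m), for 1.5 s.
4. lifts clear: tool point more than 120 mm above the table (height (world z) of the grasp point above 0.12 m), for 0.1 s.
5. points at the top of the taller stand in the same way for 1.5 s (horizontal distance between the grasp point and tall_stand_top below 0.02 m and z of the grasp point in the frame of tall_stand_top between 0.019 and 0.08 m), for 1.5 s.
6. draws back: tool point more than 100 mm from the top of the taller stand (distance between the grasp point and tall_stand_top above 0.1 m), for 0.1 s.
At the end, for the whole second after the job is handed in: The hand is lifted clear: tool point more than 120 mm above the table and more than 100 mm from the top of the taller stand. Every piece and both stands are upright and within 5 mm of where they began (height (world z) of the grasp point above 0.12 m and distance between the grasp point and tall_stand_top above 0.1 m and distance of each of large_hoop, small_hoop, cone, tube, dome, tall_stand, short_stand from where it was at the start of the episode below 0.005 m and angle between each of large_hoop, small_hoop, cone, tube, dome, tall_stand, short_stand's own z axis and vertical below 0.1 rad); the robot touches nothing.
It fails at once if the fingers or the arm touch anything (over 0.3 N) (contact force between any of the fingers, the arm and anything else above 0.3 N).
It fails at once if a piece or stand is moved more than 5 mm, lifted or tipped (not (distance of large_hoop from where it was at the start of the episode below 0.005 m) or not (distance of small_hoop from where it was at the start of the episode below 0.005 m) or not (distance of cone from where it was at the start of the episode below 0.005 m) or not (distance of tube from where it was at the start of the episode below 0.005 m) or not (distance of dome from where it was at the start of the episode below 0.005 m) or not (distance of tall_stand from where it was at the start of the episode below 0.005 m) or not (distance of short_stand from where it was at the start of the episode below 0.005 m) or not (angle between large_hoop's own z axis and vertical below 0.1 rad) or not (angle between small_hoop's own z axis and vertical below 0.1 rad) or not (angle between cone's own z axis and vertical below 0.1 rad) or not (angle between tube's own z axis and vertical below 0.1 rad) or not (angle between dome's own z axis and vertical below 0.1 rad) or not (angle between tall_stand's own z axis and vertical below 0.1 rad) or not (angle between short_stand's own z axis and vertical below 0.1 rad)).
It fails at once if another piece is pointed at: tool point within 15 mm of its centre line and less than 60 mm above its top ((horizontal distance between the grasp point and small_hoop_top below 0.015 m and z of the grasp point in the frame of small_hoop_top below 0.06 m) or (horizontal distance between the grasp point and tube_top below 0.015 m and z of the grasp point in the frame of tube_top below 0.06 m) or (horizontal distance between the grasp point and dome_top below 0.015 m and z of the grasp point in the frame of dome_top below 0.06 m) or (horizontal distance between the grasp point and short_stand_top below 0.015 m and z of the grasp point in the frame of short_stand_top below 0.06 m)).
It also fails if it takes over 54 s, if anything falls off the work surface, if the arm or the gripper's body presses on something with over 40 N, if the wrist force passes 120 N, or if a joint passes its speed limit or range.

ROBOT

A 6-joint arm with a two-finger parallel gripper is mounted at the origin on the work surface. World frame = base frame: x ahead of the robot, y to its left, z up, the work surface at z = 0. Lengths are in mm, angles in rad, forces in N, time in s.
With the tool pointing down it reaches from about 325 to 925 mm from the base axis. Payload 3.1 kg.
Tool frame: the origin (TCP) lies between the finger pads, 19 mm behind the fingertips; this is the grasp point; z points along the fingers, y is the line along which they close (so a half turn about z gives the same grasp; the last joint's range is limited). The gripper opens to 85 mm and grips with 20 to 120 N. Pads are 22 mm wide; open, the fingers measure 114 mm over their backs; the gripper's body (76 mm by 85 mm) begins 54 mm behind the grasp point. The pads swing forward as they close: fully open they stand 13 mm farther back than shut.
Start: joints at [-1.353, 0.217, 1.613, -0, 1.311, -0.112], TCP at [202.43, -591.322, 250] pointing down, gripper open.
Joint ranges: [-2.75, 2.75], [-0.78, 2.1], [0.31, 2.55], [-1.13, 4.27], [0.13, 2.63], [-2.58, 2.58]. Speed limits (rad/s): [2.79, 2.79, 3.14, 3.14, 3.14, 3.14].

INTERFACE

Orientations are given as a unit quaternion [x, y, z, w].
In Python, from cell import ctrl gives the robot as it stands.
- The arm moves only by the tool move_arm, never from a script. Its argument "targets" is a list of rows, each an object of numbers: "wx", "wy", "wz": the turn, a rotation vector about the tool's x, y, z in units of 0.1 rad (1.0 is 0.1 rad); "tx", "ty", "tz": the shift along the tool's x, y, z in units of 0.025 m (1.0 is 0.025 m); "fingers": the opening, from 0 (shut) to 1 (fully open). A call has 1 to 8 rows; each row shifts and turns the commanded pose from where the row before left it, along the tool's axes as they then stand; what a row does not reach is not made up. A row lasts 1/10 s, in which the tool goes at most 50 mm and 8.59 degrees, less where a joint would pass 70% of its speed; a pose out of reach is approached as far as the arm can. A call with a number of a shift or a turn outside -1 to 1 is refused whole. A call with a gripper value outside its range is refused whole. The fingers move at their own pace and stop on an object; "force" is the grip in N (left out, the last holds). Time passes only in rows, so rows that do not move let the fingers close. It gives the time, the measured TCP pose, the force, the opening and the grip force at its end, in the units of the state.
- ctrl.state(): the state, without advancing time (a new reading comes with each control period).
- ctrl.grab_frame(name): name is "scene" or "top" or "wrist"; returns a dict with "image" (480x640x3 uint8, red, green, blue), "mtx" (3x3 intrinsics, pixels), "dist_coeffs" ([k1, k2, p1, p2, k3] as OpenCV has them; the pictures are not rectified), "xyz" and "orientation" of the camera in the world. Camera axes: x right, y down, z forward; pixel columns grow to the right and rows downward; lengths in mm; the calibration is good to about 2 mm. A picture is of the moment at which its call begins. There is no depth.
- ctrl.close_job(): hands the job in; it is judged then, once.
Trained networks look in a picture, given as the dict that the camera call returned (one of the last four; its "shot" number tells which), for a name from the list of things; names that differ only in an ending like _2 or _b are one class to them, and where a whole thing is asked for, a point or a joint stands for the part that bears it (a point fixed in the world has none). Each returns a list of dicts, best first, with "p" (0 to 1); they miss things now and then, are a little off and sometimes report something else, mostly with a low value. They report only what shows in the picture. A call takes as long as a camera call.
- ctrl.find_in(picture, name): "xy" ([column, row] in pixels, amid what is visible of it).
- ctrl.masks_of(picture, name): "mask" (480x640 bool, what is visible of it) and "xy" ([column, row] in pixels, amid what is visible of it).
- ctrl.tip_of(picture, name): "xy" ([column, row] in pixels: a listed point, or the origin of a listed thing).
The state is a dict: "t": time; "joint_pos": joint angles; "dq": joint speeds; "tau": joint torques, N m; "ee_pos": TCP position; "ee_rot": TCP orientation; "force": force on the tool from outside, world axes, zero at the start; "torque": the same for the moment, N m; "grip_width": opening from 0.0 (shut) to 1.0 (fully open); "finger_force": force on a finger pad.
Only numpy, scipy, OpenCV 4.12 (cv2) and the standard library are available. Lean on these libraries where they do the work, as an engineer would, in place of code of your own. Each camera call takes 0.05 s, during which the arm holds its last target. There are 200 camera calls.

## Working session

There is one attempt and no reset: what is moved stays moved. The work goes in short steps, Python scripts to look and compute and a tool call to move; the robot and the scene stay as the last step left them, time stands still between calls to the robot, and variables do not carry over. Pictures are saved under pics/ and viewed, at most 10 in all, crops included, and the job is handed in when it is done.

Besides the shell and the picture viewer there is one more tool, called by a JSON object that holds its "api" and its "payload", one argument or row to a line. move_arm: Moves the arm, as the interface text tells. Its arguments: {"type":"object","properties":{"targets":{"type":"array"},"force":{"type":"number"}},"required":["targets"]}

```bash
mkdir -p pics
cat > h.py <<'E'
import numpy as np, cv2
from scipy.spatial.transform import Rotation as R
from cell import ctrl
def ray(f,xy):
    u=cv2.undistortPoints(np.array([[xy]],float),np.array(f["mtx"],float),np.array(f["dist_coeffs"],float))[0,0]
    return np.array(f["xyz"],float),R.from_quat(f["orientation"]).apply([u[0],u[1],1])
def at_z(f,xy,z):
    o,d=ray(f,xy); return o+d*(z-o[2])/d[2]
E
python3 - <<'E'
from h import *
Z=dict(large_hoop_top=14,cone_top=40,tall_stand_top=85,short_stand_top=45,small_hoop_top=14,tube_top=32,dome_top=20)
for c in("top","scene"):
    f=ctrl.grab_frame(c); cv2.imwrite(f"pics/{c}0.png",f["image"][:,:,::-1]); print(c,np.round(f["xyz"]))
    for n,z in Z.items():
        for r in ctrl.tip_of(f,n)[:2]: print(n,np.round(r["xy"],1),round(r["p"],2),np.round(at_z(f,r["xy"],z)))
s=ctrl.state();print(s["t"],s["ee_pos"],R.from_quat(s["ee_rot"]).as_matrix().round(3))
E
```

```text
top [ 491.   12. 1005.]
large_hoop_top [313.4 264.8] 0.59 [526.  52.  14.]
tall_stand_top [185.2 266.8] 0.69 [518. 279.  85.]
short_stand_top [434.2 252. ] 0.65 [ 549. -172.   45.]
small_hoop_top [362.1 258.4] 0.71 [538. -41.  14.]
small_hoop_top [261. 268.] 0.25 [519. 152.  14.]
tube_top [262.1 217.1] 0.65 [615. 149.  32.]
dome_top [360.2 211.8] 0.57 [627. -37.  20.]
dome_top [358.2 209.9] 0.56 [630. -34.  20.]
scene [1111.  346.  524.]
large_hoop_top [332.4 274.9] 0.77 [522.  45.  14.]
cone_top [394.1 274.5] 0.59 [507. 146.  40.]
cone_top [218.  232.4] 0.32 [ 534. -177.   40.]
tall_stand_top [479.8 279.9] 0.81 [521. 275.  85.]
small_hoop_top [334.6 279.2] 0.68 [531.  53.  14.]
small_hoop_top [287.1 263.8] 0.5 [529. -38.  14.]
tube_top [374.5 316.2] 0.54 [601. 153.  32.]
dome_top [258.  294.9] 0.66 [626. -31.  20.]
0.8 [ 202.41752799 -591.36171716  250.07162925] [[ 0.946  0.324  0.   ]
 [ 0.324 -0.946 -0.   ]
 [-0.     0.    -1.   ]]
```

View pics/top0.png

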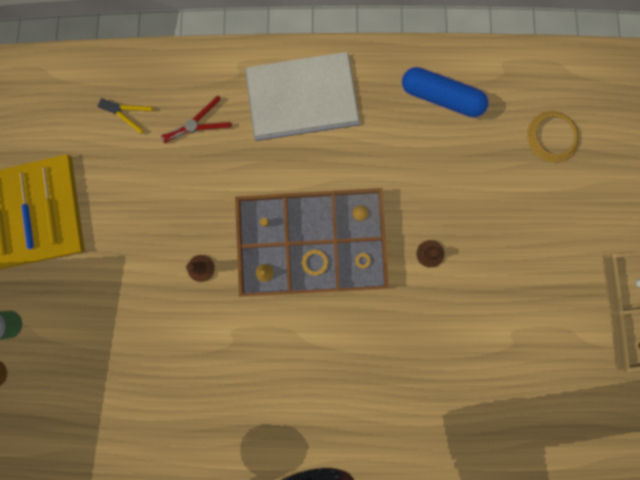

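View pics/scene0.png

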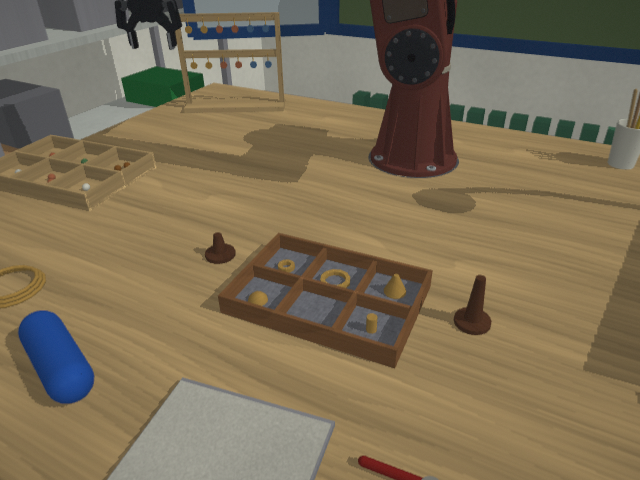

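The top view shows the large hoop at (315,263), the cone at (265,271) and a stand at (201,268). The scene view shows the taller stand at (480,280), on the +y side. The network's (185,267) for that stand in the top view is off its disc, so I'll cross-check with masks and a crop.

Run:
```python
from h import *
Z=dict(large_hoop=12,cone=15,tall_stand=10,short_stand=10,small_hoop=12,tube=20,dome=12)
ft=ctrl.grab_frame("top"); fs=ctrl.grab_frame("scene")
for c,f in(("top",ft),("scene",fs)):
    for n,z in Z.items():
        for r in ctrl.masks_of(f,n)[:2]:
            m=r["mask"]; v,u=np.nonzero(m); ctr=[(u.min()+u.max())/2,(v.min()+v.max())/2]
            print(c,n,round(r["p"],2),u.min(),u.max(),v.min(),v.max(),np.round(at_z(f,ctr,z)))
    for p in ctrl.tip_of(f,"cone_top")[:2]+ctrl.tip_of(f,"tall_stand_top")[:2]: print(p["xy"],p["p"])
a=cv2.resize(ft["image"][235:300,170:330],None,fx=4.5,fy=4.5,interpolation=cv2.INTER_CUBIC)
b=cv2.resize(fs["image"][255:335,340:500],None,fx=4.5,fy=4.5,interpolation=cv2.INTER_CUBIC)[:300]
cv2.imwrite("pics/crop1.png",np.vstack([a,b])[:600,:,::-1])
```

```text
top large_hoop 0.65 302 326 250 275 [530.  51.  12.]
top cone 0.53 256 273 264 281 [511. 145.  15.]
top short_stand 0.86 416 444 240 267 [ 548. -171.   10.]
top small_hoop 0.72 303 327 250 274 [531.  49.  12.]
top small_hoop 0.63 356 368 257 268 [530. -41.  12.]
top dome 0.52 352 368 204 220 [627. -37.  12.]
top dome 0.37 356 369 254 268 [533. -42.  12.]
[263.0, 267.6] 0.71
[186.6, 265.9] 0.89
[261.1, 219.7] 0.57
scene large_hoop 0.8 320 349 268 287 [524.  50.  12.]
scene cone 0.81 384 405 274 298 [504. 147.  15.]
scene tall_stand 0.73 453 490 275 334 [487. 266.  10.]
scene short_stand 0.76 205 234 231 264 [ 538. -175.   10.]
scene short_stand 0.71 248 267 291 305 [623. -35.  10.]
scene tube 0.72 366 376 313 332 [604. 149.  20.]
scene dome 0.59 249 266 291 304 [624. -34.  12.]
[395.6, 273.7] 0.75
[480.3, 278.9] 0.78
[373.9, 313.3] 0.43
```

View pics/crop1.png

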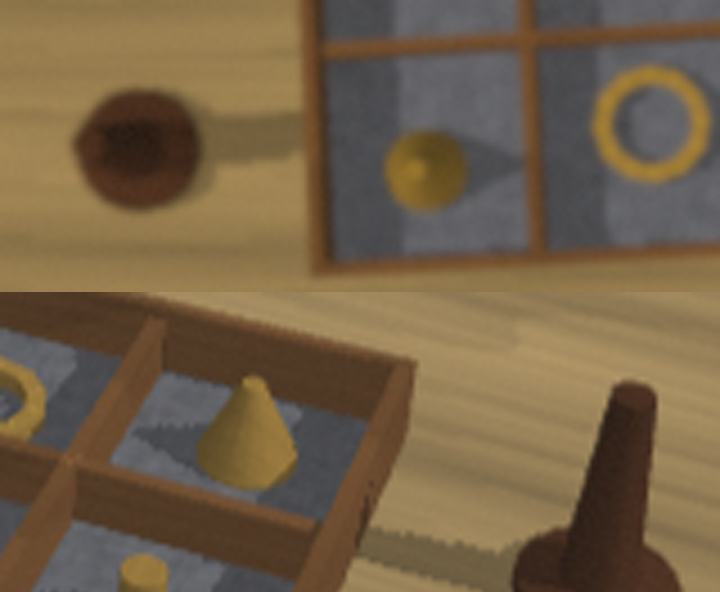

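The hoop is at about (527,50), the cone at (509,146) and the tall stand's top at (519,271); both views agree to within about 10 mm. I'll cross at z = 250 with the fingers shut.

{"api": "move_arm", "payload": {
  "targets": [
    {"tx": 0.3,"ty": -0.3,"fingers": 0},
    {"tx": 0.6,"ty": -0.6,"fingers": 0},
    {"tx": 0.9,"ty": -0.9,"fingers": 0},
    {"tx": 0.9,"ty": -0.9,"fingers": 0},
    {"tx": 0.9,"ty": -0.9,"fingers": 0},
    {"tx": 0.9,"ty": -0.9,"fingers": 0},
    {"tx": 0.9,"ty": -0.9,"fingers": 0},
    {"tx": 0.9,"ty": -0.9,"fingers": 0}
  ]
}}

```text
schema error: expected keys wx, wy, wz, tx, ty, tz, fingers
```

{"api": "move_arm", "payload": {
  "targets": [
    {"tx": 0.9,"ty": -0.9,"fingers": 0},
    {"tx": 0.9,"ty": -0.9,"fingers": 0},
    {"tx": 0.9,"ty": -0.9,"fingers": 0},
    {"tx": 0.9,"ty": -0.9,"fingers": 0},
    {"tx": 0.9,"ty": -0.9,"fingers": 0},
    {"tx": 0.9,"ty": -0.9,"fingers": 0},
    {"tx": 0.9,"ty": -0.9,"fingers": 0},
    {"tx": 0.9,"ty": -0.9,"fingers": 0}
  ]
}}

```text
schema error: expected keys wx, wy, wz, tx, ty, tz, fingers
```

{"api": "move_arm", "payload": {
  "targets": [
    {"tx": 0.9,"ty": -0.9,"fingers": 0},
    {"tx": 0.9,"ty": -0.9,"fingers": 0},
    {"tx": 0.9,"ty": -0.9,"fingers": 0},
    {"tx": 0.9,"ty": -0.8,"fingers": 0},
    {"tx": 0.6,"ty": -0.4,"fingers": 0},
    {"tx": 0.3,"ty": 0,"fingers": 0},
    {"fingers": 0},
    {"fingers": 0}
  ]
}}

```text
schema error: expected keys wx, wy, wz, tx, ty, tz, fingers
```

All seven keys are required in each row.

{"api": "move_arm", "payload": {
  "targets": [
    {"wx": 0,"wy": 0,"wz": 0,"tx": 0.3,"ty": -0.3,"tz": 0,"fingers": 0},
    {"wx": 0,"wy": 0,"wz": 0,"tx": 0.6,"ty": -0.6,"tz": 0,"fingers": 0},
    {"wx": 0,"wy": 0,"wz": 0,"tx": 0.9,"ty": -0.9,"tz": 0,"fingers": 0},
    {"wx": 0,"wy": 0,"wz": 0,"tx": 0.9,"ty": -0.9,"tz": 0,"fingers": 0},
    {"wx": 0,"wy": 0,"wz": 0,"tx": 0.9,"ty": -0.9,"tz": 0,"fingers": 0},
    {"wx": 0,"wy": 0,"wz": 0,"tx": 0.9,"ty": -0.9,"tz": 0,"fingers": 0},
    {"wx": 0,"wy": 0,"wz": 0,"tx": 0.9,"ty": -0.9,"tz": 0,"fingers": 0},
    {"wx": 0,"wy": 0,"wz": 0,"tx": 0.9,"ty": -0.9,"tz": 0,"fingers": 0}
  ]
}}

```text
t: 2.6
ee_pos: [300.9, -389.4, 250.0]
ee_rot: [0.986, 0.164, 0.0, -0.0]
force: [1.0, 0.0, -0.1]
grip_width: 0.002
finger_force: 0.0
```

{"api": "move_arm", "payload": {
  "targets": [
    {"wx": 0,"wy": 0,"wz": 0,"tx": 0.9,"ty": -0.9,"tz": 0,"fingers": 0},
    {"wx": 0,"wy": 0,"wz": 0,"tx": 0.9,"ty": -0.9,"tz": 0,"fingers": 0},
    {"wx": 0,"wy": 0,"wz": 0,"tx": 0.9,"ty": -0.9,"tz": 0,"fingers": 0},
    {"wx": 0,"wy": 0,"wz": 0,"tx": 0.9,"ty": -0.9,"tz": 0,"fingers": 0},
    {"wx": 0,"wy": 0,"wz": 0,"tx": 0.9,"ty": -0.9,"tz": 0,"fingers": 0},
    {"wx": 0,"wy": 0,"wz": 0,"tx": 0.9,"ty": -0.9,"tz": 0,"fingers": 0},
    {"wx": 0,"wy": 0,"wz": 0,"tx": 0.9,"ty": -0.9,"tz": 0,"fingers": 0},
    {"wx": 0,"wy": 0,"wz": 0,"tx": 0.9,"ty": -0.9,"tz": 0,"fingers": 0}
  ]
}}

```text
t: 3.4
ee_pos: [412.6, -160.8, 250.1]
ee_rot: [0.986, 0.164, 0.0, 0.0]
force: [0.7, 0.8, -0.3]
grip_width: 0.005
finger_force: 0.0
```

{"api": "move_arm", "payload": {
  "targets": [
    {"wx": 0,"wy": 0,"wz": 0,"tx": 0.9,"ty": -0.9,"tz": 0,"fingers": 0},
    {"wx": 0,"wy": 0,"wz": 0,"tx": 0.9,"ty": -0.9,"tz": 0,"fingers": 0},
    {"wx": 0,"wy": 0,"wz": 0,"tx": 0.9,"ty": -0.9,"tz": 0,"fingers": 0},
    {"wx": 0,"wy": 0,"wz": 0,"tx": 0.9,"ty": -0.9,"tz": 0,"fingers": 0},
    {"wx": 0,"wy": 0,"wz": 0,"tx": 0.9,"ty": -0.9,"tz": 0,"fingers": 0},
    {"wx": 0,"wy": 0,"wz": 0,"tx": 0.9,"ty": -0.9,"tz": 0,"fingers": 0},
    {"wx": 0,"wy": 0,"wz": 0,"tx": 0.9,"ty": -0.8,"tz": 0,"fingers": 0},
    {"wx": 0,"wy": 0,"wz": 0,"tx": 0.6,"ty": -0.3,"tz": 0,"fingers": 0}
  ]
}}

```text
t: 4.2
ee_pos: [523.1, 49.3, 250.1]
ee_rot: [0.986, 0.165, 0.0, -0.0]
force: [0.6, 0.3, -0.2]
grip_width: -0.002
finger_force: 0.0
```

Run:
```python
from h import *
f=ctrl.grab_frame("wrist"); cv2.imwrite("pics/w1.png",f["image"][:,:,::-1]); 
for n,z in dict(large_hoop_top=14,cone_top=40,tall_stand_top=85).items():
    for r in ctrl.tip_of(f,n)[:2]: print(n,np.round(r["xy"],1),round(r["p"],2),np.round(at_z(f,r["xy"],z)))
s=ctrl.state();print(s["t"],s["ee_pos"])
```

```text
large_hoop_top [312.5 200.4] 0.96 [531.  55.  14.]
cone_top [213.4 198.3] 0.89 [507. 149.  40.]
tall_stand_top [ 51.9 150. ] 0.59 [516. 274.  85.]
4.4 [522.63875374  46.53328072 249.80611927]
```

View pics/w1.png

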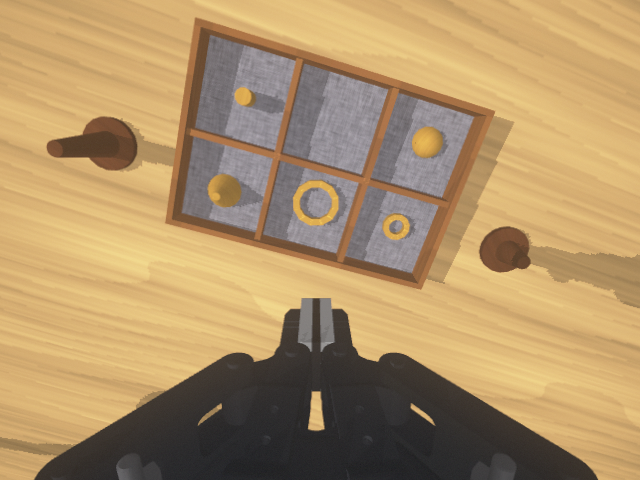

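The wrist view confirms it: hoop (315,203), cone tip (213,198), tall stand tip (52,150). I'm lowering over the hoop.

{"api": "move_arm", "payload": {
  "targets": [
    {"wx": 0,"wy": 0,"wz": 0,"tx": 0.3,"ty": -0.1,"tz": 0.6,"fingers": 0},
    {"wx": 0,"wy": 0,"wz": 0,"tx": 0,"ty": 0,"tz": 1,"fingers": 0},
    {"wx": 0,"wy": 0,"wz": 0,"tx": 0,"ty": 0,"tz": 1,"fingers": 0},
    {"wx": 0,"wy": 0,"wz": 0,"tx": 0,"ty": 0,"tz": 1,"fingers": 0},
    {"wx": 0,"wy": 0,"wz": 0,"tx": 0,"ty": 0,"tz": 1,"fingers": 0},
    {"wx": 0,"wy": 0,"wz": 0,"tx": 0,"ty": 0,"tz": 1,"fingers": 0},
    {"wx": 0,"wy": 0,"wz": 0,"tx": 0,"ty": 0,"tz": 1,"fingers": 0},
    {"wx": 0,"wy": 0,"wz": 0,"tx": 0,"ty": 0,"tz": 0.6,"fingers": 0}
  ]
}}

```text
t: 5.2
ee_pos: [527.0, 50.9, 66.8]
ee_rot: [0.987, 0.163, -0.002, -0.0]
force: [-0.8, 0.2, 0.1]
grip_width: -0.002
finger_force: 0.0
```

{"api": "move_arm", "payload": {
  "targets": [
    {"wx": 0,"wy": 0,"wz": 0,"tx": 0,"ty": 0,"tz": 0.4,"fingers": 0},
    {"wx": 0,"wy": 0,"wz": 0,"tx": 0,"ty": 0,"tz": 0,"fingers": 0},
    {"wx": 0,"wy": 0,"wz": 0,"tx": 0,"ty": 0,"tz": 0,"fingers": 0},
    {"wx": 0,"wy": 0,"wz": 0,"tx": 0,"ty": 0,"tz": 0,"fingers": 0},
    {"wx": 0,"wy": 0,"wz": 0,"tx": 0,"ty": 0,"tz": 0,"fingers": 0},
    {"wx": 0,"wy": 0,"wz": 0,"tx": 0,"ty": 0,"tz": 0,"fingers": 0},
    {"wx": 0,"wy": 0,"wz": 0,"tx": 0,"ty": 0,"tz": 0,"fingers": 0},
    {"wx": 0,"wy": 0,"wz": 0,"tx": 0,"ty": 0,"tz": 0,"fingers": 0}
  ]
}}

```text
t: 6.0
ee_pos: [529.4, 51.7, 60.3]
ee_rot: [0.986, 0.164, 0.0, 0.0]
force: [-0.3, -0.3, -0.2]
grip_width: 0.004
finger_force: 0.0
```

Run:
```python
from h import *
f=ctrl.grab_frame("scene"); cv2.imwrite("pics/s1.png",f["image"][150:390,180:500,::-1].repeat(2,0).repeat(2,1))
s=ctrl.state();print(s["t"],s["ee_pos"],s["force"])
```

```text
6.05 [529.33822192  51.71573862  60.13819765] [0.75781051 0.07617432 0.6471006 ]
```

View pics/s1.png

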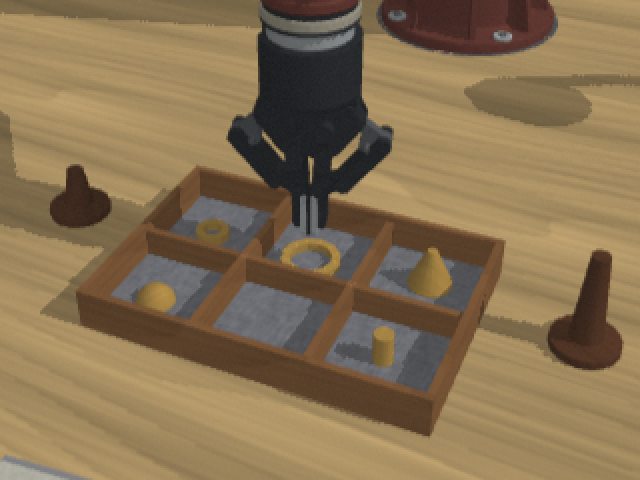

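Fingertips sit just above the hoop at crop (312,235), with its ring at (310,257). I'll hold, then lift and go to the cone.

{"api": "move_arm", "payload": {
  "targets": [
    {"wx": 0,"wy": 0,"wz": 0,"tx": 0,"ty": 0,"tz": 0,"fingers": 0},
    {"wx": 0,"wy": 0,"wz": 0,"tx": 0,"ty": 0,"tz": 0,"fingers": 0},
    {"wx": 0,"wy": 0,"wz": 0,"tx": 0,"ty": 0,"tz": 0,"fingers": 0},
    {"wx": 0,"wy": 0,"wz": 0,"tx": 0,"ty": 0,"tz": 0,"fingers": 0},
    {"wx": 0,"wy": 0,"wz": 0,"tx": 0,"ty": 0,"tz": 0,"fingers": 0},
    {"wx": 0,"wy": 0,"wz": 0,"tx": 0,"ty": 0,"tz": 0,"fingers": 0},
    {"wx": 0,"wy": 0,"wz": 0,"tx": 0,"ty": 0,"tz": 0,"fingers": 0},
    {"wx": 0,"wy": 0,"wz": 0,"tx": 0,"ty": 0,"tz": 0,"fingers": 0}
  ]
}}

```text
t: 6.85
ee_pos: [529.3, 51.7, 60.0]
ee_rot: [0.986, 0.164, -0.0, -0.0]
force: [0.0, 0.3, 1.1]
grip_width: 0.001
finger_force: 0.0
```

{"api": "move_arm", "payload": {
  "targets": [
    {"wx": 0,"wy": 0,"wz": 0,"tx": 0,"ty": 0,"tz": 0,"fingers": 0},
    {"wx": 0,"wy": 0,"wz": 0,"tx": 0,"ty": 0,"tz": 0,"fingers": 0},
    {"wx": 0,"wy": 0,"wz": 0,"tx": 0,"ty": 0,"tz": 0,"fingers": 0},
    {"wx": 0,"wy": 0,"wz": 0,"tx": 0,"ty": 0,"tz": 0,"fingers": 0},
    {"wx": 0,"wy": 0,"wz": 0,"tx": 0,"ty": 0,"tz": 0,"fingers": 0},
    {"wx": 0,"wy": 0,"wz": 0,"tx": 0,"ty": 0,"tz": 0,"fingers": 0},
    {"wx": 0,"wy": 0,"wz": 0,"tx": 0,"ty": 0,"tz": 0,"fingers": 0},
    {"wx": 0,"wy": 0,"wz": 0,"tx": 0,"ty": 0,"tz": 0,"fingers": 0}
  ]
}}

```text
t: 7.65
ee_pos: [529.3, 51.7, 60.0]
ee_rot: [0.986, 0.164, -0.0, -0.0]
force: [0.3, 0.3, 0.3]
grip_width: 0.002
finger_force: 0.0
```

{"api": "move_arm", "payload": {
  "targets": [
    {"wx": 0,"wy": 0,"wz": 0,"tx": 0,"ty": 0,"tz": -0.5,"fingers": 0},
    {"wx": 0,"wy": 0,"wz": 0,"tx": 0,"ty": 0,"tz": -1,"fingers": 0},
    {"wx": 0,"wy": 0,"wz": 0,"tx": 0,"ty": 0,"tz": -1,"fingers": 0},
    {"wx": 0,"wy": 0,"wz": 0,"tx": 0,"ty": 0,"tz": -1,"fingers": 0},
    {"wx": 0,"wy": 0,"wz": 0,"tx": 0,"ty": 0,"tz": -0.5,"fingers": 0},
    {"wx": 0,"wy": 0,"wz": 0,"tx": 0,"ty": 0,"tz": 0,"fingers": 0},
    {"wx": 0,"wy": 0,"wz": 0,"tx": 0,"ty": 0,"tz": 0,"fingers": 0},
    {"wx": 0,"wy": 0,"wz": 0,"tx": 0,"ty": 0,"tz": 0,"fingers": 0}
  ]
}}

```text
t: 8.45
ee_pos: [528.1, 51.7, 158.4]
ee_rot: [0.986, 0.164, -0.001, -0.0]
force: [0.4, -0.9, -0.5]
grip_width: -0.002
finger_force: 0.0
```

{"api": "move_arm", "payload": {
  "targets": [
    {"wx": 0,"wy": 0,"wz": 0,"tx": 0.1,"ty": -0.5,"tz": 0,"fingers": 0},
    {"wx": 0,"wy": 0,"wz": 0,"tx": 0.1,"ty": -1,"tz": 0,"fingers": 0},
    {"wx": 0,"wy": 0,"wz": 0,"tx": 0.1,"ty": -1,"tz": 0,"fingers": 0},
    {"wx": 0,"wy": 0,"wz": 0,"tx": 0.1,"ty": -0.9,"tz": 0,"fingers": 0},
    {"wx": 0,"wy": 0,"wz": 0,"tx": 0,"ty": -0.5,"tz": 0,"fingers": 0},
    {"wx": 0,"wy": 0,"wz": 0,"tx": 0,"ty": 0,"tz": 0,"fingers": 0},
    {"wx": 0,"wy": 0,"wz": 0,"tx": 0,"ty": 0,"tz": 0,"fingers": 0},
    {"wx": 0,"wy": 0,"wz": 0,"tx": 0,"ty": 0,"tz": 0,"fingers": 0}
  ]
}}

```text
t: 9.25
ee_pos: [507.3, 146.5, 159.8]
ee_rot: [0.986, 0.164, -0.0, 0.0]
force: [0.4, -0.1, 0.2]
grip_width: 0.003
finger_force: 0.0
```

{"api": "move_arm", "payload": {
  "targets": [
    {"wx": 0,"wy": 0,"wz": 0,"tx": 0,"ty": 0,"tz": 0.5,"fingers": 0},
    {"wx": 0,"wy": 0,"wz": 0,"tx": 0,"ty": 0,"tz": 1,"fingers": 0},
    {"wx": 0,"wy": 0,"wz": 0,"tx": 0,"ty": 0,"tz": 0.9,"fingers": 0},
    {"wx": 0,"wy": 0,"wz": 0,"tx": 0,"ty": 0,"tz": 0.5,"fingers": 0},
    {"wx": 0,"wy": 0,"wz": 0,"tx": 0,"ty": 0,"tz": 0,"fingers": 0},
    {"wx": 0,"wy": 0,"wz": 0,"tx": 0,"ty": 0,"tz": 0,"fingers": 0},
    {"wx": 0,"wy": 0,"wz": 0,"tx": 0,"ty": 0,"tz": 0,"fingers": 0},
    {"wx": 0,"wy": 0,"wz": 0,"tx": 0,"ty": 0,"tz": 0,"fingers": 0}
  ]
}}

```text
t: 10.05
ee_pos: [508.4, 147.3, 88.9]
ee_rot: [0.986, 0.164, 0.001, 0.0]
force: [0.2, -0.0, 0.5]
grip_width: 0.001
finger_force: 0.0
```

Run:
```python
from h import *
f=ctrl.grab_frame("scene"); cv2.imwrite("pics/s2.png",f["image"][150:390,180:500,::-1].repeat(2,0).repeat(2,1))
s=ctrl.state();print(s["t"],s["ee_pos"],s["force"])
```

```text
10.1 [508.17294074 147.31043745  88.68982018] [0.94220769 0.26087992 0.46002076]
```

View pics/s2.png

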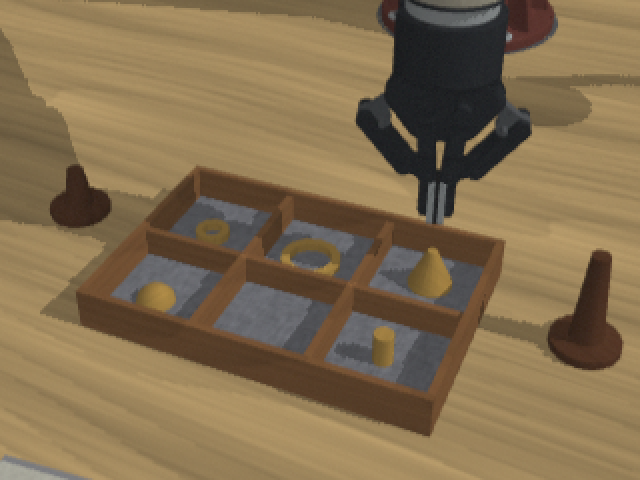

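Fingertips are right above the cone's tip (fingers at crop (435,220), tip at (432,250)). Next: hold, lift, go over the tall stand.

{"api": "move_arm", "payload": {
  "targets": [
    {"wx": 0,"wy": 0,"wz": 0,"tx": 0,"ty": 0,"tz": 0,"fingers": 0},
    {"wx": 0,"wy": 0,"wz": 0,"tx": 0,"ty": 0,"tz": 0,"fingers": 0},
    {"wx": 0,"wy": 0,"wz": 0,"tx": 0,"ty": 0,"tz": 0,"fingers": 0},
    {"wx": 0,"wy": 0,"wz": 0,"tx": 0,"ty": 0,"tz": 0,"fingers": 0},
    {"wx": 0,"wy": 0,"wz": 0,"tx": 0,"ty": 0,"tz": 0,"fingers": 0},
    {"wx": 0,"wy": 0,"wz": 0,"tx": 0,"ty": 0,"tz": 0,"fingers": 0},
    {"wx": 0,"wy": 0,"wz": 0,"tx": 0,"ty": 0,"tz": 0,"fingers": 0},
    {"wx": 0,"wy": 0,"wz": 0,"tx": 0,"ty": 0,"tz": 0,"fingers": 0}
  ]
}}

```text
t: 10.9
ee_pos: [507.2, 147.2, 87.5]
ee_rot: [0.986, 0.164, -0.0, 0.0]
force: [-0.2, -0.0, 1.1]
grip_width: 0.003
finger_force: 0.0
```

{"api": "move_arm", "payload": {
  "targets": [
    {"wx": 0,"wy": 0,"wz": 0,"tx": 0,"ty": 0,"tz": 0,"fingers": 0},
    {"wx": 0,"wy": 0,"wz": 0,"tx": 0,"ty": 0,"tz": 0,"fingers": 0},
    {"wx": 0,"wy": 0,"wz": 0,"tx": 0,"ty": 0,"tz": 0,"fingers": 0},
    {"wx": 0,"wy": 0,"wz": 0,"tx": 0,"ty": 0,"tz": 0,"fingers": 0},
    {"wx": 0,"wy": 0,"wz": 0,"tx": 0,"ty": 0,"tz": 0,"fingers": 0},
    {"wx": 0,"wy": 0,"wz": 0,"tx": 0,"ty": 0,"tz": 0,"fingers": 0},
    {"wx": 0,"wy": 0,"wz": 0,"tx": 0,"ty": 0,"tz": 0,"fingers": 0},
    {"wx": 0,"wy": 0,"wz": 0,"tx": 0,"ty": 0,"tz": 0,"fingers": 0}
  ]
}}

```text
t: 11.7
ee_pos: [507.2, 147.2, 87.5]
ee_rot: [0.986, 0.164, 0.0, -0.0]
force: [-0.4, -0.6, 0.6]
grip_width: 0.0
finger_force: 0.0
```

{"api": "move_arm", "payload": {
  "targets": [
    {"wx": 0,"wy": 0,"wz": 0,"tx": 0,"ty": 0,"tz": -0.5,"fingers": 0},
    {"wx": 0,"wy": 0,"wz": 0,"tx": 0,"ty": 0,"tz": -1,"fingers": 0},
    {"wx": 0,"wy": 0,"wz": 0,"tx": 0,"ty": 0,"tz": -1,"fingers": 0},
    {"wx": 0,"wy": 0,"wz": 0,"tx": 0,"ty": 0,"tz": -1,"fingers": 0},
    {"wx": 0,"wy": 0,"wz": 0,"tx": 0,"ty": 0,"tz": -0.9,"fingers": 0},
    {"wx": 0,"wy": 0,"wz": 0,"tx": 0,"ty": 0,"tz": -0.5,"fingers": 0},
    {"wx": 0,"wy": 0,"wz": 0,"tx": 0,"ty": 0,"tz": 0,"fingers": 0},
    {"wx": 0,"wy": 0,"wz": 0,"tx": 0,"ty": 0,"tz": 0,"fingers": 0}
  ]
}}

```text
t: 12.5
ee_pos: [506.9, 147.1, 209.7]
ee_rot: [0.986, 0.164, -0.0, -0.0]
force: [-0.5, 0.0, -0.1]
grip_width: -0.002
finger_force: 0.0
```

{"api": "move_arm", "payload": {
  "targets": [
    {"wx": 0,"wy": 0,"wz": 0,"tx": 0.2,"ty": -0.4,"tz": 0,"fingers": 0},
    {"wx": 0,"wy": 0,"wz": 0,"tx": 0.4,"ty": -0.9,"tz": 0,"fingers": 0},
    {"wx": 0,"wy": 0,"wz": 0,"tx": 0.4,"ty": -0.9,"tz": 0,"fingers": 0},
    {"wx": 0,"wy": 0,"wz": 0,"tx": 0.4,"ty": -0.9,"tz": 0,"fingers": 0},
    {"wx": 0,"wy": 0,"wz": 0,"tx": 0.4,"ty": -0.9,"tz": 0,"fingers": 0},
    {"wx": 0,"wy": 0,"wz": 0,"tx": 0.2,"ty": -0.6,"tz": 0,"fingers": 0},
    {"wx": 0,"wy": 0,"wz": 0,"tx": 0,"ty": 0,"tz": 0,"fingers": 0},
    {"wx": 0,"wy": 0,"wz": 0,"tx": 0,"ty": 0,"tz": 0,"fingers": 0}
  ]
}}

```text
t: 13.3
ee_pos: [516.6, 272.0, 209.1]
ee_rot: [0.986, 0.165, -0.001, 0.001]
force: [0.0, 0.2, -0.1]
grip_width: 0.001
finger_force: 0.0
```

Run:
```python
from h import *
f=ctrl.grab_frame("wrist"); cv2.imwrite("pics/w2.png",f["image"][:,:,::-1])
for r in ctrl.tip_of(f,"tall_stand_top")[:2]: print(np.round(r["xy"],1),round(r["p"],2),np.round(at_z(f,r["xy"],85)))
for r in ctrl.tip_of(f,"tall_stand")[:2]: print(np.round(r["xy"],1),round(r["p"],2),np.round(at_z(f,r["xy"],0)))
s=ctrl.state();print(s["t"],s["ee_pos"])
```

```text
[315.3 242.5] 0.9 [517. 272.  85.]
[314.8 212.1] 0.81 [519. 273.   0.]
13.45 [517.13789213 271.19951428 209.72210761]
```

View pics/w2.png

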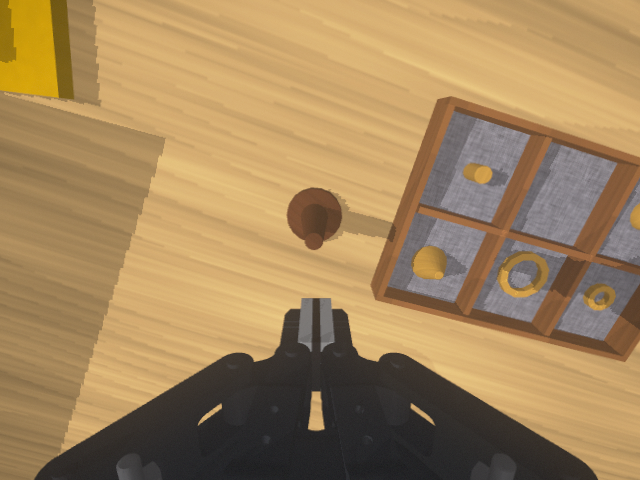

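The stand's top at (315,242) measures (517,272), directly under the tool. I'll go down 3.1 units to about z = 132, hold, then lift.

{"api": "move_arm", "payload": {
  "targets": [
    {"wx": 0,"wy": 0,"wz": 0,"tx": 0,"ty": 0,"tz": 0.5,"fingers": 0},
    {"wx": 0,"wy": 0,"wz": 0,"tx": 0,"ty": 0,"tz": 1,"fingers": 0},
    {"wx": 0,"wy": 0,"wz": 0,"tx": 0,"ty": 0,"tz": 0.9,"fingers": 0},
    {"wx": 0,"wy": 0,"wz": 0,"tx": 0,"ty": 0,"tz": 0.5,"fingers": 0},
    {"wx": 0,"wy": 0,"wz": 0,"tx": 0,"ty": 0,"tz": 0.2,"fingers": 0},
    {"wx": 0,"wy": 0,"wz": 0,"tx": 0,"ty": 0,"tz": 0,"fingers": 0},
    {"wx": 0,"wy": 0,"wz": 0,"tx": 0,"ty": 0,"tz": 0,"fingers": 0},
    {"wx": 0,"wy": 0,"wz": 0,"tx": 0,"ty": 0,"tz": 0,"fingers": 0}
  ]
}}

```text
t: 14.25
ee_pos: [518.3, 272.6, 134.0]
ee_rot: [0.986, 0.164, 0.001, -0.0]
force: [-0.2, -0.4, -0.3]
grip_width: 0.001
finger_force: 0.0
```

{"api": "move_arm", "payload": {
  "targets": [
    {"wx": 0,"wy": 0,"wz": 0,"tx": 0,"ty": 0,"tz": 0,"fingers": 0},
    {"wx": 0,"wy": 0,"wz": 0,"tx": 0,"ty": 0,"tz": 0,"fingers": 0},
    {"wx": 0,"wy": 0,"wz": 0,"tx": 0,"ty": 0,"tz": 0,"fingers": 0},
    {"wx": 0,"wy": 0,"wz": 0,"tx": 0,"ty": 0,"tz": 0,"fingers": 0},
    {"wx": 0,"wy": 0,"wz": 0,"tx": 0,"ty": 0,"tz": 0,"fingers": 0},
    {"wx": 0,"wy": 0,"wz": 0,"tx": 0,"ty": 0,"tz": 0,"fingers": 0},
    {"wx": 0,"wy": 0,"wz": 0,"tx": 0,"ty": 0,"tz": 0,"fingers": 0},
    {"wx": 0,"wy": 0,"wz": 0,"tx": 0,"ty": 0,"tz": 0,"fingers": 0}
  ]
}}

```text
t: 15.05
ee_pos: [517.2, 272.2, 132.5]
ee_rot: [0.986, 0.164, -0.0, 0.0]
force: [-0.1, -0.1, -0.2]
grip_width: -0.0
finger_force: 0.0
```

{"api": "move_arm", "payload": {
  "targets": [
    {"wx": 0,"wy": 0,"wz": 0,"tx": 0,"ty": 0,"tz": 0,"fingers": 0},
    {"wx": 0,"wy": 0,"wz": 0,"tx": 0,"ty": 0,"tz": 0,"fingers": 0},
    {"wx": 0,"wy": 0,"wz": 0,"tx": 0,"ty": 0,"tz": 0,"fingers": 0},
    {"wx": 0,"wy": 0,"wz": 0,"tx": 0,"ty": 0,"tz": 0,"fingers": 0},
    {"wx": 0,"wy": 0,"wz": 0,"tx": 0,"ty": 0,"tz": 0,"fingers": 0},
    {"wx": 0,"wy": 0,"wz": 0,"tx": 0,"ty": 0,"tz": 0,"fingers": 0},
    {"wx": 0,"wy": 0,"wz": 0,"tx": 0,"ty": 0,"tz": 0,"fingers": 0},
    {"wx": 0,"wy": 0,"wz": 0,"tx": 0,"ty": 0,"tz": 0,"fingers": 0}
  ]
}}

```text
t: 15.85
ee_pos: [517.2, 272.2, 132.5]
ee_rot: [0.986, 0.164, 0.0, -0.0]
force: [0.3, 0.1, 0.0]
grip_width: -0.005
finger_force: 0.0
```

Run:
```python
from h import *
f=ctrl.grab_frame("scene"); cv2.imwrite("pics/s3.png",f["image"][150:390,180:500,::-1].repeat(2,0).repeat(2,1))
s=ctrl.state();print(s["t"],s["ee_pos"],s["force"])
```

```text
15.9 [517.27645994 272.17848718 132.53356504] [-0.94598243 -0.39886566  0.62692103]
```

View pics/s3.png

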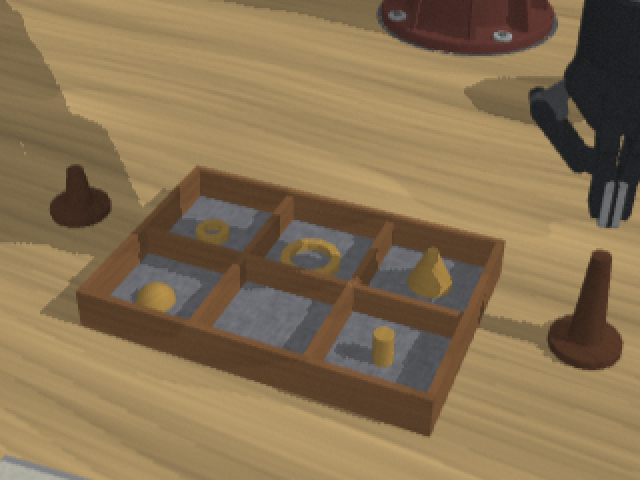

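Fingertips at crop (610,225) are just above the stand's top at (600,253), and nothing has moved. Short extra hold, then lift clear.

{"api": "move_arm", "payload": {
  "targets": [
    {"wx": 0,"wy": 0,"wz": 0,"tx": 0,"ty": 0,"tz": 0,"fingers": 0},
    {"wx": 0,"wy": 0,"wz": 0,"tx": 0,"ty": 0,"tz": 0,"fingers": 0},
    {"wx": 0,"wy": 0,"wz": 0,"tx": 0,"ty": 0,"tz": -0.5,"fingers": 0},
    {"wx": 0,"wy": 0,"wz": 0,"tx": 0,"ty": 0,"tz": -1,"fingers": 0},
    {"wx": 0,"wy": 0,"wz": 0,"tx": 0,"ty": 0,"tz": -1,"fingers": 0},
    {"wx": 0,"wy": 0,"wz": 0,"tx": 0,"ty": 0,"tz": -1,"fingers": 0},
    {"wx": 0,"wy": 0,"wz": 0,"tx": 0,"ty": 0,"tz": -1,"fingers": 0},
    {"wx": 0,"wy": 0,"wz": 0,"tx": 0,"ty": 0,"tz": -0.5,"fingers": 0}
  ]
}}

```text
t: 16.7
ee_pos: [518.7, 272.7, 261.6]
ee_rot: [0.986, 0.164, 0.003, -0.001]
force: [0.8, -0.7, 0.7]
grip_width: 0.0
finger_force: 0.0
```

{"api": "move_arm", "payload": {
  "targets": [
    {"wx": 0,"wy": 0,"wz": 0,"tx": 0,"ty": 0,"tz": 0,"fingers": 0},
    {"wx": 0,"wy": 0,"wz": 0,"tx": 0,"ty": 0,"tz": 0,"fingers": 0},
    {"wx": 0,"wy": 0,"wz": 0,"tx": 0,"ty": 0,"tz": 0,"fingers": 0},
    {"wx": 0,"wy": 0,"wz": 0,"tx": 0,"ty": 0,"tz": 0,"fingers": 0}
  ]
}}

```text
t: 17.1
ee_pos: [516.3, 271.8, 255.5]
ee_rot: [0.986, 0.164, -0.002, 0.0]
force: [-0.6, -0.3, -0.3]
grip_width: -0.002
finger_force: 0.0
```

Run:
```python
from h import *
s=ctrl.state();print(s["t"],s["ee_pos"])
if s["ee_pos"][2]>230: print(ctrl.close_job())
```

```text
17.1 [516.32063202 271.79092246 255.53895932]
the job is handed in; nothing more can be done
None
```

I pointed at the large hoop, the cone and the top of the tall stand in that order for about two seconds each, with no contact seen and nothing seen to move, then lifted clear and handed the job in at 17.1 s; no verdict came back.

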